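Clamp a serving board with the removable crank

ROBOT

A 6-joint arm with a two-finger parallel gripper is mounted at the origin on the work surface. World frame = base frame: x ahead of the robot, y to its left, z up, the work surface at z = 0. Lengths are in m, angles in degrees, forces in N, time in s.
With the tool pointing down it reaches from about 0.375 to 0.9 m from the base axis. Payload 3.1 kg.
Tool frame: the origin (TCP) lies on the centre line of the jaws, within the pads' length; the fingertips stand 14 mm ahead of it and the grasp point (between the pads) lies 5 mm behind it (bot.tips_ahead is the distance from the TCP to the fingertips, in m); z points along the fingers, y is the line along which they close (so a half turn about z gives the same grasp; the last joint's range is limited). The gripper opens to 87 mm and grips with 3 to 60 N. Pads are 19 mm wide; open, the fingers measure 117 mm over their backs; the gripper's body (75 mm by 190 mm) begins 51 mm behind the grasp point.
Start: joints at [-84.826, 30.224, 82.088, -0, 67.689, -10.227], TCP at [0.166, -0.603, 0.203] pointing down, gripper open.
Joint ranges: [-176.69, 176.69], [-43.24, 126.21], [12.49, 139.97], [-82, 262], [0, 151.66], [-163.58, 163.58]. Speed limits (degrees/s): [159.86, 159.86, 180, 180, 180, 180].

INTERFACE

Orientations are given as a 3x3 rotation matrix whose columns are the frame's x, y, z axes.
In Python, from rig import bot gives the robot as it stands.
- The arm moves only by the tool play_rows, never from a script. Its argument "moves" is a list that holds one entry, the list of rows, each a list of 6 numbers: the shift along the tool's x, y, z in mm, then the turn, a rotation vector about the tool's x, y, z in rad. A call has 1 to 5 rows; each row shifts and turns the commanded pose from where the row before left it, along the tool's axes as they then stand; what a row does not reach is not made up. A row lasts 1/10 s, in which the tool goes at most 50 mm and 8.59 degrees, less where a joint would pass 70% of its speed; a pose out of reach is approached as far as the arm can. A call with a gripper value outside its range is refused whole. "fingers" is the opening, from -1 (shut) to 1 (fully open), set as the call begins (left out, the last holds). The fingers move at their own pace and stop on an object; the grip force is fixed at half the most. Time passes only in rows, so rows that do not move let the fingers close. It gives the time, the measured TCP pose, the force, the opening and the grip force at its end, in the units of the state.
- bot.read_state(): the state, without advancing time (a new reading comes with each control period).
- bot.capture(name): name is "scene" or "side" or "wrist"; returns a dict with "image" (480x640x3 uint8, blue, green, red), "fx", "fy", "cx", "cy" (pixels), "R" (3x3) and "t" (3): a world point X has camera coordinates R X + t. Camera axes: x right, y down, z forward; pixel columns grow to the right and rows downward; lengths in m; the calibration is good to about 2 mm. A picture is of the moment at which its call begins. There is no depth.
- bot.hand_in(): hands the job in; it is judged then, once.
Trained networks look in a picture, given as the dict that the camera call returned (one of the last four; its "shot" number tells which), for a name from the list of things; names that differ only in an ending like _2 or _b are one class to them, and where a whole thing is asked for, a point or a joint stands for the part that bears it (a point fixed in the world has none). Each returns a list of dicts, best first, with "confidence" (0 to 1); they miss things now and then, are a little off and sometimes report something else, mostly with a low value. They report only what shows in the picture. A call takes as long as a camera call. They do not tell look-alikes from the thing itself.
- bot.search_frame(picture, query): "centre" ([column, row] in pixels, amid what is visible of it).
- bot.silhouettes(picture, query): "pixels" (480x640 bool, what is visible of it) and "centre" ([column, row] in pixels, amid what is visible of it).
- bot.pinpoint(picture, query): "centre" ([column, row] in pixels: a listed point, or the origin of a listed thing).
The state is a dict: "time_s": time; "joint_positions": joint angles; "qvel": joint speeds; "tau": joint torques, N m; "position": TCP position; "tcp_rot": TCP orientation; "force": force on the tool from outside, world axes, zero at the start; "moment": the same for the moment, N m; "opening": opening from 0.0 (shut) to 1.0 (fully open); "grasp_force": force on a finger pad.
Only numpy, scipy, OpenCV 4.12 (cv2) and the standard library are available. Lean on these libraries where they do the work, as an engineer would, in place of code of your own. Each camera call takes 0.05 s, during which the arm holds its last target. There are 200 camera calls.

TASK

Take the crank out of its tray, push it fully home onto the square shaft of the board clamp, and turn it clockwise by hand feel until the serving board is firmly clamped between the jaws, but no tighter, so that its edge is not crushed. Then lift the crank off and set it down upright in its tray again, leaving the board clamped and the other things on the table where they are.

Things in the scene. Friction and masses are not known exactly. Their poses are not given: they have to be found in the camera images.
- clamp: Board clamp, fixed to the table: grey bed 320 x 130 mm, 20 thick; blue gear housing 84 x 84, top 65 above the table, with a round steel collar 52 across, top at 70. Origin on the table under the shaft axis; x runs from the shaft to the board (closing direction), z up. Fixed jaw's face 216 mm from the shaft axis along x. Clockwise from above closes: 5 mm of jaw per rad, some 60 to 160 degrees in all.
- shaft_top (a point): Centre of the top of the upright square steel shaft, 96 mm above the table. The shaft is 18 x 18 mm and stands 26 out of the collar; its last 4 mm are a 14 x 14 pilot. This frame is the fixed housing's and does NOT turn with the shaft: how the square stands at the start is not given, any angle, to be felt for or seen. Turning it free takes about 0.35 N m; it stays where it is left.
- crank: Removable crank (about 0.4 kg), standing in the tray. Dark hub 35 x 35 mm, 33 high, with a square socket 21 x 21, 28 deep, open below. Flat arm 16 wide, 8 to 20 above the underside, leads along +x to the knob 75 mm from the hub axis; a foot under the knob reaches to the underside's level. Origin: centre of the hub's underside. Fits in any of four quarter turns, about 10 degrees of play each way.
- crank_grip (a point): Centre of the crank's steel boss, 26 x 26 mm and 30 tall (32 to 62 above the crank's underside) on top of the hub, to hold the crank by. On the hub axis, 47 mm above the underside; z up, x towards the knob; boss faces square to x and y. With the crank fully home on the shaft the hub rests on the collar and this point is 21 mm above the shaft's top.
- crank_knob (a point): Centre of the crank's green round knob, 24 mm across, 40 tall (22 to 62 above the crank's underside). It spins freely on its pin, so it can be led round without turning the hand. Free turning takes some 2 to 5 N along the circle at the knob. Once the board is pinched it grows by about 1.5 N per 0.1 rad: 3 to 6 N above free running is a firm, good clamping, 8 N is too tight.
- tray: Light wooden tray, 170 (x) x 140 (y) mm, rim 12 high, walls and floor 5 thick, fixed. Origin at the centre of its underside, on the table.
- jaw: Moving jaw of the clamp, a blue sprung plate with a rubber face (it gives 1 mm per 60 N), 130 mm long, top 53 mm above the table. Origin on its rubber face at mid-length, 37 mm above the table; its x axis points to the board. The fixed jaw's face is 216 mm from the shaft axis along the clamp's x.
- board: Small wooden serving board with a teal and pink resin end, lying loose on the clamp bed between the jaws, 110 mm across the jaws, 150 long plus a 50 mm handle, 18 thick. Origin at the centre of the underside of the 110 x 150 part, 20 mm above the table; x along the closing direction. The jaw pushes it against the fixed jaw.
- cup_a: Bystander: white mixing cup, 80 across, 95 high mm. Origin at the centre of its underside. Leave it where it is.
- cup_b: Bystander: paper-coloured mixing cup, 80 across, 95 high mm. Origin at the centre of its underside. Leave it where it is.
- tape_roll: Bystander: lime-green tape roll lying flat, 90 across, 24 high mm. Origin at the centre of its underside. Leave it where it is.
- coaster: Bystander: round teal coaster, 96 across, 10 thick, lying flat mm. Origin at the centre of its underside. Leave it where it is.
- bottle: Bystander: green drink bottle with black cap, 68 across, 190 high mm. Origin at the centre of its underside. Leave it where it is.
- sanding_block: Bystander: cork sanding block, 100 x 60 x 30 mm. Origin at the centre of its underside. Leave it where it is.
- pot_pink: Bystander: pink paint pot, 56 across, 60 high mm. Origin at the centre of its underside. Leave it where it is.
Things that resemble listed ones, but are neither listed nor needed, are in the scene too. Of the things shaped like the board, the wooden one is meant.

How it is judged:
By the outcome, as a careful person would: the job done as asked, in the order asked, and still so for the second after the job is handed in, with the robot touching nothing.
It also fails if it takes over 72 s, if anything falls off the work surface, if the arm or the gripper's body presses on something with over 40 N, if the wrist force passes 120 N, or if a joint passes its speed limit or range.

## Working session

There is one attempt and no reset: what is moved stays moved. The work goes in short steps, Python scripts to look and compute and a tool call to move; the robot and the scene stay as the last step left them, time stands still between calls to the robot, and variables do not carry over. Pictures are saved under pics/ and viewed, at most 13 in all, crops included, and the job is handed in when it is done.

Besides the shell and the picture viewer there is one more tool, called after ">>>" as name(argument=value, ...), one argument or row to a line, values as JSON. play_rows: Moves the arm, as the interface text tells. Its arguments: {"type":"object","properties":{"moves":{"type":"array","items":{"type":"array","items":{"type":"array","items":{"type":"number"}}}},"fingers":{"type":"number"}},"required":["moves"]}

```bash
mkdir -p pics; ls; cat > h.py <<'E'
from rig import bot
import numpy as np, cv2
def ray(p,c):
    R=np.array(p["R"]);t=np.array(p["t"]);d=R.T@np.array([(c[0]-p["cx"])/p["fx"],(c[1]-p["cy"])/p["fy"],1]);return -R.T@t,d
def atz(p,c,z):
    o,d=ray(p,c);return o+d*(z-o[2])/d[2]
def proj(p,X):
    q=np.array(p["R"])@np.array(X)+np.array(p["t"]);return [p["fx"]*q[0]/q[2]+p["cx"],p["fy"]*q[1]/q[2]+p["cy"]]
def tri(a,ca,b,cb):
    o1,d1=ray(a,ca);o2,d2=ray(b,cb);s=np.linalg.lstsq(np.c_[d1,-d2],o2-o1,rcond=None)[0]
    p1=o1+d1*s[0];p2=o2+d2*s[1];return (p1+p2)/2,np.linalg.norm(p1-p2)
E
python3 - <<'E'
from h import *
np.set_printoptions(precision=3,suppress=True)
P={n:bot.capture(n) for n in("scene","side","wrist")}
for n in("scene","side"):
    cv2.imwrite(f"pics/{n}0.png",P[n]["image"])
cv2.imwrite("pics/w0.png",P["wrist"]["image"])
for q in("crank","crank_grip","crank_knob","shaft_top","tray","clamp","jaw","board"):
    for n in P:
        print(q,n,[(np.round(r["centre"]).tolist(),round(r["confidence"],2)) for r in bot.pinpoint(P[n],q)][:4])
print(bot.read_state())
E
```

```text
pics
crank scene [([181.0, 278.0], 0.64)]
crank side [([279.0, 143.0], 0.67), ([350.0, 168.0], 0.66), ([209.0, 305.0], 0.2)]
crank wrist []
crank_grip scene [([178.0, 269.0], 0.92)]
crank_grip side [([350.0, 155.0], 0.82)]
crank_grip wrist []
crank_knob scene [([183.0, 287.0], 0.62)]
crank_knob side [([328.0, 155.0], 0.76)]
crank_knob wrist []
shaft_top scene [([271.0, 255.0], 0.55)]
shaft_top side [([310.0, 198.0], 0.9), ([277.0, 140.0], 0.45)]
shaft_top wrist []
tray scene [([183.0, 289.0], 0.9)]
tray side [([340.0, 168.0], 0.96)]
tray wrist []
clamp scene [([272.0, 279.0], 0.87)]
clamp side [([310.0, 218.0], 0.6)]
clamp wrist []
jaw scene [([301.0, 259.0], 0.54)]
jaw side [([302.0, 240.0], 0.68)]
jaw wrist []
board scene [([332.0, 204.0], 0.86), ([166.0, 224.0], 0.76), ([316.0, 260.0], 0.75), ([442.0, 218.0], 0.69)]
board side [([289.0, 417.0], 0.87), ([302.0, 258.0], 0.81), ([385.0, 316.0], 0.64)]
board wrist [([56.0, 89.0], 0.74)]
{'time_s': 1.35, 'joint_positions': array([-84.826,  30.224,  82.086,   0.   ,  67.691, -10.226]), 'qvel': array([-0.031,  0.009, -0.024, -0.022,  0.002,  0.019]), 'tau': array([ -0.   , -44.002, -17.698,   0.063,   0.051,  -0.   ]), 'position': array([ 0.166, -0.603,  0.203]), 'tcp_rot': array([[ 0.964,  0.266, -0.   ],
       [ 0.266, -0.964,  0.   ],
       [ 0.   , -0.   , -1.   ]]), 'force': array([-1.028, -0.393,  0.537]), 'moment': array([ 0.014, -0.032, -0.005]), 'grasp_force': 0.0, 'opening': 1.000869038524709}
```

View pics/scene0.png

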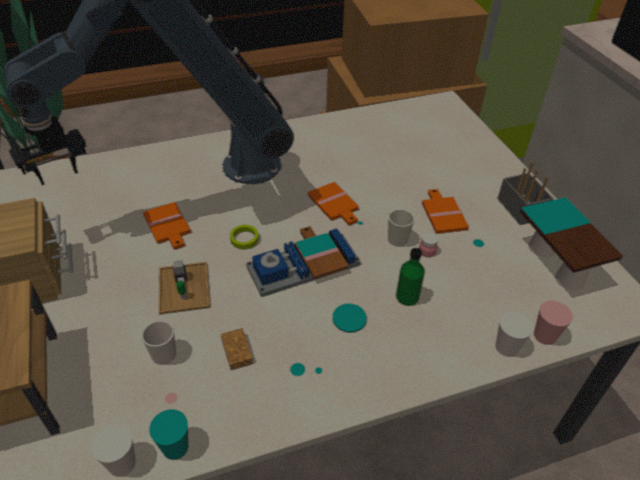

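View pics/side0.png

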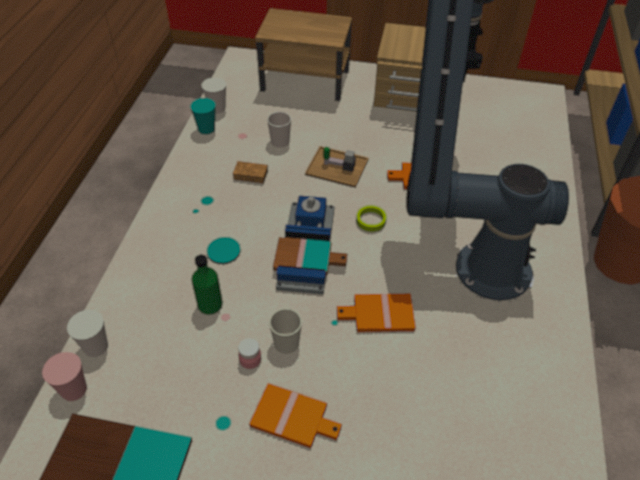

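```bash
python3 - <<'E'
from h import *
np.set_printoptions(precision=3,suppress=True)
a=bot.capture("scene");b=bot.capture("side")
for n,u,v in (("grip",(178,269),(350,155)),("knob",(183,287),(328,155)),("shaft",(271,255),(310,198)),("tray",(183,289),(340,168)),("jaw",(301,259),(302,240)),("board",(316,260),(302,258)),("clamp",(272,279),(310,218))):
    print(n,*tri(a,u,b,v))
print(ray(a,(320,240)),ray(b,(320,240)))
E
```

```text
grip [ 0.461 -0.338  0.045] 0.009735094828511216
knob [ 0.529 -0.334  0.038] 0.005107636178709862
shaft [ 0.535 -0.078  0.092] 0.006706898037947365
tray [ 0.49  -0.336 -0.013] 0.007744241267705897
jaw [0.531 0.02  0.03 ] 0.011650531498681954
board [0.523 0.068 0.005] 0.005412202032009682
clamp [ 0.54  -0.083 -0.001] 0.014808194026099234
(array([ 1.647, -0.341,  1.288]), array([-0.663,  0.246, -0.707])) (array([0.273, 1.163, 1.349]), array([ 0.12 , -0.651, -0.749]))
```

The scene picture shows the crank in the tray at about (180,275), hub to the robot side and knob at (183,287). It is the only crank. The clamp is at (272,268) with the wooden board between its jaws at (320,253). The orange boards at (166,225), (332,203) and (443,212) and the large dark board at (570,230) are look-alikes. The side picture agrees: crank (345,160), clamp (310,215), wooden board (302,257). Next I move above the crank.

>>> play_rows(
  moves=[
    [[44,-20,-5,0,0,0],[44,-20,-5,0,0,0],[44,-20,-5,0,0,0],[44,-20,-5,0,0,0],[44,-20,-5,0,0,0]],
  ],
  fingers=1,
)

```text
time_s: 1.95
position: [0.3528, -0.4464, 0.2287]
tcp_rot: [[0.964, 0.265, 0.0], [0.265, -0.964, -0.0], [0.0, 0.0, -1.0]]
force: [0.8, 0.0, -0.0]
opening: 1.005
grasp_force: 0.0
```

>>> play_rows(
  moves=[
    [[40,-24,0,0,0,0],[40,-24,0,0,0,0],[30,-24,0,0,0,0],[0,0,0,0,0,0]],
  ],
)

```text
time_s: 2.35
position: [0.4407, -0.3446, 0.2284]
tcp_rot: [[0.962, 0.271, 0.0], [0.271, -0.962, 0.002], [0.001, -0.002, -1.0]]
force: [-0.9, 0.3, -0.5]
opening: 0.998
grasp_force: 0.0
```

```bash
python3 - <<'E'
from h import *
np.set_printoptions(precision=3,suppress=True)
s=bot.read_state();print(s["time_s"],s["position"],s["joint_positions"],s["force"],s["moment"])
p=bot.capture("wrist");cv2.imwrite("pics/w1.png",p["image"])
print(ray(p,(320,240)))
for q,z in(("crank_grip",.052),("crank_knob",.047),("crank",.005),("tray",0)):
    for r in bot.pinpoint(p,q)[:2]: print(q,r["centre"],r["confidence"],atz(p,r["centre"],z))
E
```

```text
2.35 [ 0.441 -0.345  0.228] [-49.524  23.505  89.904   0.11   66.67   24.692] [-0.863  0.316 -0.496] [0.033 0.064 0.014]
(array([ 0.522, -0.321,  0.41 ]), array([-0.275, -0.072, -0.959]))
crank_grip [314.0, 193.4] 0.69 [ 0.461 -0.331  0.052]
crank_knob [344.6, 111.5] 0.66 [ 0.538 -0.338  0.047]
crank [316.5, 184.8] 0.8 [ 0.462 -0.332  0.005]
tray [323.4, 149.4] 0.83 [ 0.499 -0.329  0.   ]
```

View pics/w1.png

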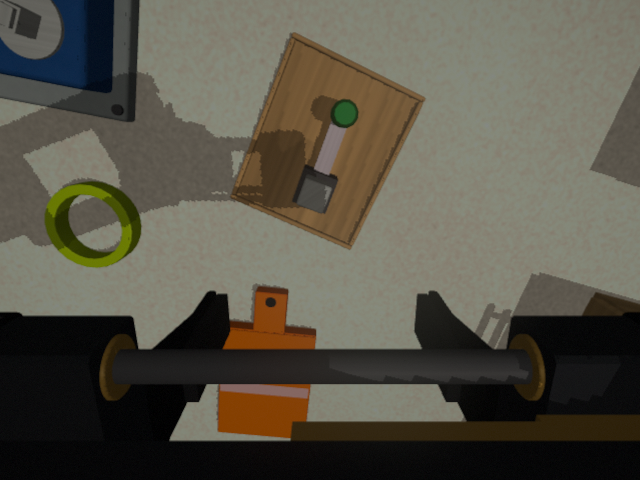

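The wrist view shows the crank in its tray: boss at about (318,189), arm running up to the green knob at (345,112), and nothing else like it nearby. The clamp housing is at top left, with the shaft at the picture's edge near (25,15). I look at the shaft before gripping.

>>> play_rows(
  moves=[
    [[25,-44,0,0,0,0],[25,-44,0,0,0,0],[25,-44,0,0,0,0],[24,-44,0,0,0,0],[24,-44,0,0,0,0]],
  ],
)

```text
time_s: 3.1
position: [0.4983, -0.1062, 0.2285]
tcp_rot: [[0.965, 0.262, 0.001], [0.262, -0.965, -0.0], [0.0, 0.001, -1.0]]
force: [1.2, -0.3, -0.2]
opening: 0.997
grasp_force: 0.0
```

>>> play_rows(
  moves=[
    [[0,0,0,0,0,0]],
  ],
)

```text
time_s: 3.2
position: [0.498, -0.102, 0.2284]
tcp_rot: [[0.963, 0.27, -0.001], [0.27, -0.963, 0.002], [0.0, -0.003, -1.0]]
force: [0.2, -0.1, -0.4]
opening: 1.003
grasp_force: 0.0
```

```bash
python3 - <<'E'
from h import *
np.set_printoptions(precision=3,suppress=True)
s=bot.read_state();print(s["time_s"],s["position"],s["joint_positions"])
p=bot.capture("wrist")
print(ray(p,(320,240)))
c=None
for q,z in(("shaft_top",.096),("jaw",.037),("clamp",0),("board",.02)):
    for r in bot.pinpoint(p,q)[:2]:
        print(q,r["centre"],r["confidence"],atz(p,r["centre"],z))
        if c is None:c=r["centre"]
import pickle;pickle.dump(p,open("shaft.pkl","wb"))
u,v=int(c[0]),int(c[1]);u0=max(u-60,0);v0=max(v-45,0)
k=p["image"][v0:v0+90,u0:u0+120]; print(u0,v0)
a=cv2.resize(k,None,fx=6,fy=6,interpolation=cv2.INTER_CUBIC)
cv2.imwrite("pics/w2.png",a)
E
```

```text
3.2 [ 0.498 -0.102  0.228] [-24.261  19.436  96.832   0.131  63.818  50.016]
(array([ 0.579, -0.079,  0.41 ]), array([-0.276, -0.071, -0.959]))
shaft_top [304.0, 184.1] 0.72 [ 0.531 -0.077  0.096]
jaw [207.8, 153.9] 0.78 [0.525 0.018 0.037]
clamp [310.1, 170.2] 0.56 [ 0.532 -0.079  0.   ]
board [17.8, 313.3] 0.62 [0.292 0.196 0.02 ]
board [151.4, 138.1] 0.57 [0.522 0.078 0.02 ]
244 139
```

View pics/w2.png

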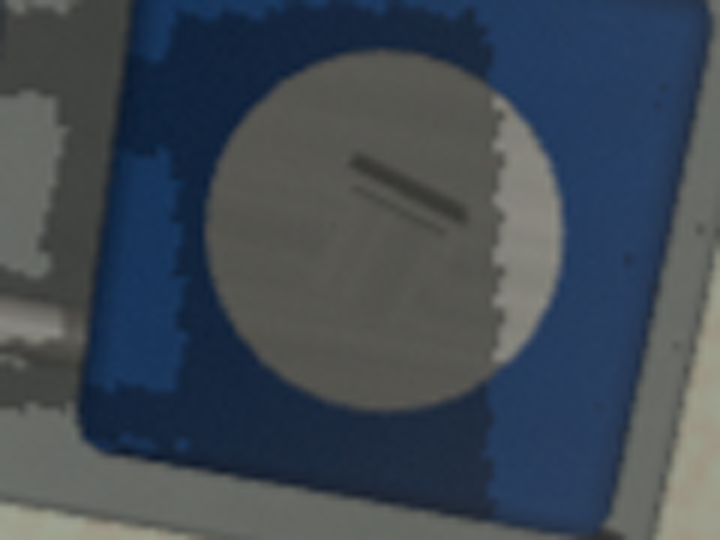

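The crop shows the collar with its centre at crop (385,230), and the square's near-side face as a dark edge from (352,158) to (467,218). The pilot edge runs from (353,188) to (445,233).

```bash
python3 - <<'E'
from h import *
import pickle
np.set_printoptions(precision=4,suppress=True)
p=pickle.load(open("shaft.pkl","rb"))
f=lambda x,y,z: atz(p,(244+x/6-.4,139+y/6-.4),z)
print("collar",f(385,230,.07))
for a,b,z in(((350,158),(467,218),.07),((353,188),(445,233),.096)):
    A=f(*a,z);B=f(*b,z);d=B-A;print(A,B,np.linalg.norm(d),np.degrees(np.arctan2(d[1],d[0])),"mid",(A+B)/2)
# bed side edge / jaw heading
for c,z in(((130,20),.065),((85,420),.065),((705,40),.065),((605,525),.065)): print(f(*c,z))
E
```

```text
collar [ 0.5337 -0.0786  0.07  ]
[ 0.5423 -0.0711  0.07  ] [ 0.5386 -0.0896  0.07  ] 0.018938857592296222 -101.27393250112678 mid [ 0.5404 -0.0804  0.07  ]
[ 0.5414 -0.0731  0.096 ] [ 0.539  -0.0865  0.096 ] 0.01366709603900927 -100.269417141937 mid [ 0.5402 -0.0798  0.096 ]
[ 0.5521 -0.0355  0.065 ]
[ 0.4931 -0.0422  0.065 ]
[ 0.5717 -0.116   0.065 ]
[ 0.4987 -0.1228  0.065 ]
```

>>> play_rows(
  moves=[
    [[-19,42,15,0,0,0],[-19,42,15,0,0,0],[-19,42,15,0,0,0],[-20,42,15,0,0,0],[-20,43,15,0,0,0]],
  ],
)

```text
time_s: 3.95
position: [0.459, -0.3394, 0.1527]
tcp_rot: [[0.965, 0.262, 0.0], [0.262, -0.965, -0.0], [0.0, 0.0, -1.0]]
force: [0.2, -0.5, 0.1]
opening: 1.0
grasp_force: 0.0
```

>>> play_rows(
  moves=[
    [[0,0,0,0,0,-0.147],[0,0,0,0,0,-0.147],[0,0,0,0,0,-0.147],[0,0,0,0,0,-0.147],[0,0,0,0,0,-0.147]],
  ],
)

```text
time_s: 4.45
position: [0.4593, -0.3378, 0.1531]
tcp_rot: [[0.535, 0.845, -0.0], [0.845, -0.535, -0.0], [-0.0, -0.0, -1.0]]
force: [-0.5, 0.4, 0.9]
opening: 1.001
grasp_force: 0.0
```

>>> play_rows(
  moves=[
    [[0,0,0,0,0,-0.147],[0,0,0,0,0,-0.147],[0,0,0,0,0,-0.147],[0,0,0,0,0,-0.147],[0,0,0,0,0,-0.147]],
  ],
)

```text
time_s: 4.95
position: [0.4594, -0.3377, 0.1532]
tcp_rot: [[-0.17, 0.986, -0.0], [0.986, 0.17, -0.0], [-0.0, -0.0, -1.0]]
force: [0.5, 0.2, 0.6]
opening: 1.003
grasp_force: 0.0
```

>>> play_rows(
  moves=[
    [[0,0,0,0,0,-0.147],[0,0,0,0,0,-0.147],[0,0,0,0,0,-0.147],[0,0,0,0,0,-0.147],[0,0,0,0,0,-0.147]],
  ],
)

```text
time_s: 5.45
position: [0.4595, -0.3377, 0.1532]
tcp_rot: [[-0.787, 0.617, -0.0], [0.617, 0.787, -0.0], [-0.0, -0.0, -1.0]]
force: [-0.3, 0.0, 0.8]
opening: 0.999
grasp_force: 0.0
```

>>> play_rows(
  moves=[
    [[0,0,0,0,0,-0.147],[0,0,0,0,0,-0.147],[0,0,0,0,0,-0.147],[0,0,0,0,0,-0.147],[0,0,0,0,0,0]],
  ],
)

```text
time_s: 5.95
position: [0.4596, -0.3375, 0.1532]
tcp_rot: [[-0.997, 0.083, -0.0], [0.083, 0.997, -0.0], [-0.0, -0.0, -1.0]]
force: [0.2, 0.3, 0.9]
opening: 0.999
grasp_force: 0.0
```

```bash
python3 - <<'E'
from h import *
np.set_printoptions(precision=4,suppress=True)
s=bot.read_state();print(s["time_s"],s["position"],s["joint_positions"],s["tcp_rot"][:,0])
p=bot.capture("wrist");b=bot.capture("side")
for q,z,c in(("crank_grip",.052,(350,155)),("crank_knob",.047,(328,155))):
    for r in bot.pinpoint(p,q)[:1]: print(q,r["centre"],r["confidence"],atz(p,r["centre"],z),tri(p,r["centre"],b,c))
cv2.imwrite("pics/w3.png",p["image"])
E
```

```text
5.95 [ 0.4596 -0.3375  0.1532] [ -47.5092   29.6511   92.9789   -0.0141   57.3587 -132.7284] [-0.9965  0.0832 -0.    ]
crank_grip [330.9, 239.1] 0.65 [ 0.4608 -0.3303  0.052 ] (array([ 0.4578, -0.3301,  0.057 ]), np.float64(0.002917837312132048))
crank_knob [331.1, 322.9] 0.77 [ 0.5349 -0.3357  0.047 ] (array([ 0.5312, -0.3344,  0.0438]), np.float64(0.009906353320947357))
```

View pics/w3.png

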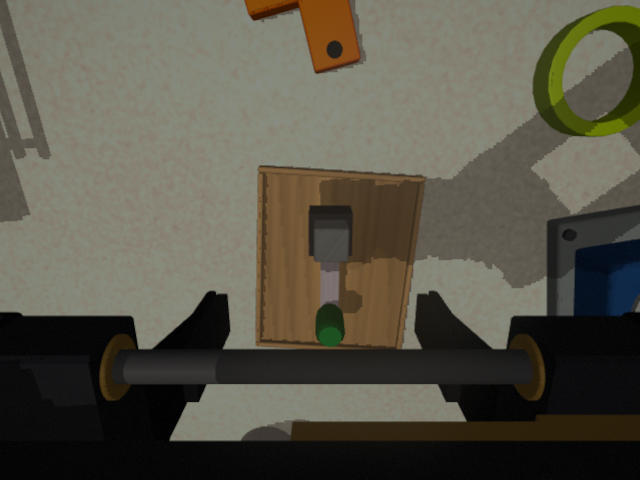

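The wrist view, turned half round, shows the boss at (331,235) and the knob at (330,335). The tool is lined up with the crank, about 8 mm off along y. I go down and grip.

>>> play_rows(
  moves=[
    [[0,4,25,0,0,0],[-1,4,25,0,0,0],[0,0,25,0,0,0],[0,0,15,0,0,0],[0,0,7,0,0,0]],
  ],
)

```text
time_s: 6.65
position: [0.4615, -0.327, 0.0548]
tcp_rot: [[-0.997, 0.081, -0.002], [0.081, 0.997, 0.002], [0.002, 0.002, -1.0]]
force: [-0.2, -0.2, -1.0]
opening: 1.0
grasp_force: 0.0
```

>>> play_rows(
  moves=[
    [[0,0,0,0,0,0],[0,0,0,0,0,0],[0,0,0,0,0,0],[0,0,0,0,0,0],[0,0,0,0,0,0]],
  ],
  fingers=-1,
)

```text
time_s: 7.15
position: [0.4626, -0.3279, 0.0571]
tcp_rot: [[-0.997, 0.08, 0.001], [0.08, 0.997, -0.001], [-0.001, -0.001, -1.0]]
force: [-0.6, 0.1, 0.6]
opening: 0.63
grasp_force: 0.0
```

>>> play_rows(
  moves=[
    [[0,0,0,0,0,0],[0,0,0,0,0,0],[0,0,0,0,0,0]],
  ],
)

```text
time_s: 7.45
position: [0.4623, -0.3276, 0.0564]
tcp_rot: [[-0.997, 0.08, 0.0], [0.08, 0.997, -0.0], [-0.0, -0.0, -1.0]]
force: [-0.0, 0.9, -0.6]
opening: 0.355
grasp_force: 0.0
```

>>> play_rows(
  moves=[
    [[0,0,0,0,0,0],[0,0,0,0,0,0],[0,0,0,0,0,0]],
  ],
)

```text
time_s: 7.75
position: [0.4623, -0.3276, 0.0563]
tcp_rot: [[-0.997, 0.08, -0.0], [0.08, 0.997, 0.0], [0.0, 0.0, -1.0]]
force: [0.5, 0.4, 1.0]
opening: 0.086
grasp_force: 0.0
```

>>> play_rows(
  moves=[
    [[0,0,-10,0,0,0],[0,0,-30,0,0,0],[0,0,-40,0,0,0],[0,0,-40,0,0,0],[0,0,0,0,0,0]],
  ],
)

```text
time_s: 8.25
position: [0.4654, -0.3307, 0.1828]
tcp_rot: [[-0.997, 0.079, 0.009], [0.079, 0.997, -0.01], [-0.01, -0.009, -1.0]]
force: [0.5, 0.2, 0.2]
opening: 0.005
grasp_force: 0.0
```

```bash
python3 - <<'E'
from h import *
np.set_printoptions(precision=4,suppress=True)
s=bot.read_state();print(s)
p=bot.capture("wrist");cv2.imwrite("pics/w4.png",p["image"])
E
```

```text
{'time_s': 8.25, 'joint_positions': array([ -46.6055,   27.1789,   91.8436,   -0.001 ,   60.2124, -132.0494]), 'qvel': array([-0.2272,  3.5937,  4.081 , -0.017 , -3.0985, -0.0025]), 'tau': array([  0.2106, -39.9937, -15.1007,  -0.0707,   0.4613,   0.0068]), 'position': array([ 0.4654, -0.3307,  0.1828]), 'tcp_rot': array([[-0.9968,  0.0795,  0.0092],
       [ 0.0794,  0.9968, -0.0097],
       [-0.0099, -0.009 , -0.9999]]), 'force': array([0.55  , 0.2334, 0.2026]), 'moment': array([ 0.0782, -0.1715,  0.0808]), 'grasp_force': 0.0, 'opening': 0.004912482217430296}
```

View pics/w4.png

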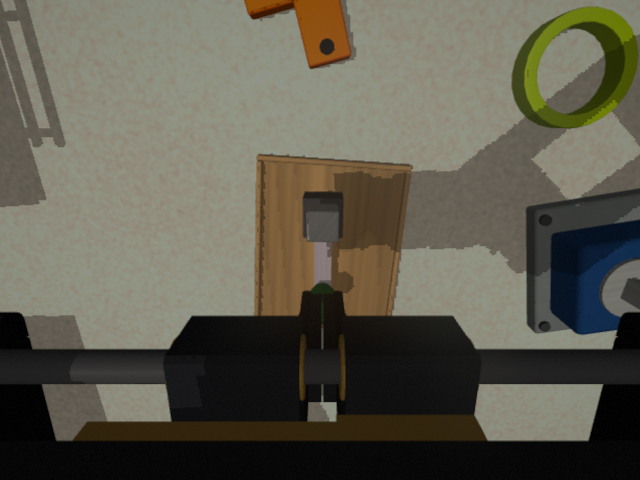

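The fingers shut on nothing. The picture shows the crank still standing in the tray with its boss at (322,217), and the closed fingertips near (322,290), over the arm. I check where the calibration puts the fingertips.

```bash
python3 - <<'E'
from h import *
np.set_printoptions(precision=4,suppress=True)
p=bot.capture("wrist");s=bot.read_state()
R=s["tcp_rot"];t=s["position"]
for d in(-.02,0,.014):print("along",d,proj(p,t+R[:,2]*d))
print(s["position"],"cam",ray(p,(320,240)),p["fx"],p["cx"],p["cy"])
for q,z in(("crank_grip",.052),("crank_knob",.047)):
    for r in bot.pinpoint(p,q)[:1]: print(q,r["centre"],r["confidence"],atz(p,r["centre"],z))
print("boss top px",atz(p,(322,217+8),.067))
a=bot.capture("scene");b=bot.capture("side")
X=t+R[:,2]*.014
print("tips in scene,side",proj(a,X),proj(b,X))
k=lambda im,u,v:cv2.resize(im[v-40:v+40,u-50:u+50],(400,320),interpolation=cv2.INTER_CUBIC)
cv2.imwrite("pics/c5.png",np.hstack([k(a["image"],180,262),k(b["image"],345,150)]))
E
```

```text
along -0.02 [np.float64(322.9727454912294), np.float64(307.30279364973217)]
along 0 [np.float64(323.06061380570145), np.float64(289.719391908807)]
along 0.014 [np.float64(323.1127676540728), np.float64(279.2828417854055)]
[ 0.4628 -0.328   0.1781] cam (array([ 0.3805, -0.3207,  0.3611]), array([ 0.2892, -0.0349, -0.9568])) 385.6394438730142 321.87824511270844 246.80649696766008
crank_grip [320.1, 223.8] 0.73 [ 0.46   -0.3307  0.052 ]
crank_knob [321.4, 304.4] 0.55 [ 0.5359 -0.3358  0.047 ]
boss top px [ 0.4572 -0.3288  0.067 ]
tips in scene,side [np.float64(173.71905107045058), np.float64(238.25812361075822)] [np.float64(349.4288105501046), np.float64(127.91009810417418)]
```

View pics/c5.png

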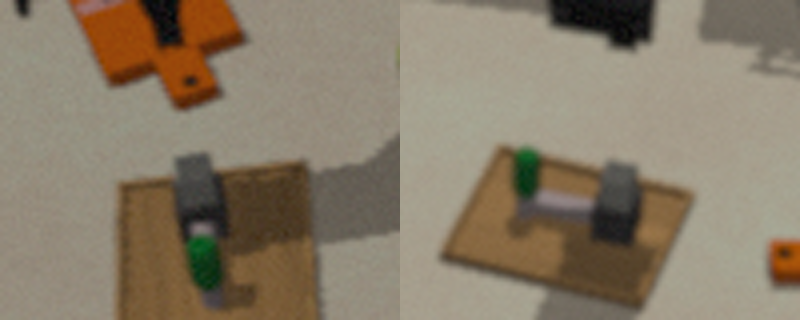

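```bash
python3 - <<'E'
from h import *
np.set_printoptions(precision=4,suppress=True)
print(bot.tips_ahead,[x for x in dir(bot) if x[0]!="_"])
a=bot.capture("scene");b=bot.capture("side");p=bot.capture("wrist");s=bot.read_state();print(s["position"])
print("tips",tri(a,(173,233.7),b,(352.5,121)))
# boss top centre: scene crop (190,160..) side crop (622,172)
print("boss top",tri(a,(130+192/4,222+163/4),b,(295+220/4,110+172/4)))
print("knob top",tri(a,(130+203/4,222+240/4),b,(295+127/4,110+153/4)))
print("tray corners: scene near-left wall etc.",tri(a,(130+120/4,222+182/4),b,(295+292/4,110+192/4)),tri(a,(130+307/4,222+165/4),b,(295+240/4,110+302/4)))
k=lambda im,u,v,w:cv2.resize(im[v-w*3//4:v+w*3//4,u-w:u+w],(400,300),interpolation=cv2.INTER_CUBIC)
cv2.imwrite("pics/c6.png",np.hstack([k(p["image"],322,260,70),k(b["image"],350,130,36)]))
E
```

```text
0.014 ['PlanningError', 'capture', 'hand_in', 'pinpoint', 'read_state', 'search_frame', 'silhouettes', 'tips_ahead']
[ 0.4618 -0.3271  0.1752]
tips (array([ 0.4586, -0.3303,  0.1838]), np.float64(0.01111633054101762))
boss top (array([ 0.4576, -0.3315,  0.0623]), np.float64(0.001929801673115162))
knob top (array([ 0.5333, -0.3366,  0.0639]), np.float64(0.003153787657707542))
tray corners: scene near-left wall etc. (array([ 0.4046, -0.385 ,  0.0051]), np.float64(0.0025019984415679043)) (array([ 0.4267, -0.2503,  0.0023]), np.float64(0.00442535122789836))
```

View pics/c6.png

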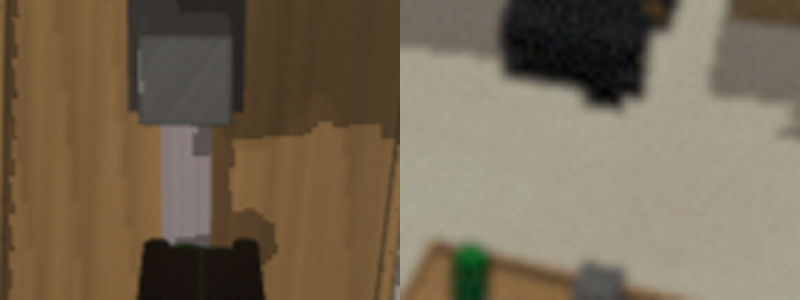

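The close crop shows the shut tips at about row 292 in the wrist picture. Both ways of measuring put them near or just above the TCP height, some 18 mm higher than the stated 14 mm ahead. They passed just over the boss, so I go about 17 mm lower while watching the force.

>>> play_rows(
  moves=[
    [[3,-3,30,0,0,0],[0,0,30,0,0,0],[0,0,10,0,0,0],[0,0,0,0,0,0],[0,0,0,0,0,0]],
  ],
  fingers=0.3,
)

```text
time_s: 9.2
position: [0.4595, -0.3307, 0.1068]
tcp_rot: [[-0.997, 0.08, 0.001], [0.08, 0.997, -0.001], [-0.001, -0.0, -1.0]]
force: [1.4, -0.1, 0.3]
opening: 0.374
grasp_force: 0.0
```

>>> play_rows(
  moves=[
    [[0,0,20,0,0,0],[0,0,20,0,0,0],[0,0,14,0,0,0],[0,0,10,0,0,0],[0,0,0,0,0,0]],
  ],
)

```text
time_s: 9.7
position: [0.4588, -0.33, 0.0417]
tcp_rot: [[-0.997, 0.08, -0.001], [0.08, 0.997, 0.001], [0.001, 0.001, -1.0]]
force: [-0.0, -1.0, 0.4]
opening: 0.644
grasp_force: 0.0
```

>>> play_rows(
  moves=[
    [[0,0,0,0,0,0],[0,0,0,0,0,0],[0,0,0,0,0,0],[0,0,0,0,0,0],[0,0,0,0,0,0]],
  ],
  fingers=-1,
)

```text
time_s: 10.2
position: [0.4593, -0.3306, 0.0427]
tcp_rot: [[-0.997, 0.08, 0.001], [0.08, 0.997, -0.001], [-0.001, -0.001, -1.0]]
force: [-1.0, -0.2, 1.1]
opening: 0.293
grasp_force: 30.0
```

>>> play_rows(
  moves=[
    [[0,0,0,0,0,0],[0,0,0,0,0,0]],
  ],
)

```text
time_s: 10.4
position: [0.4592, -0.3307, 0.0427]
tcp_rot: [[-0.997, 0.08, 0.0], [0.08, 0.997, -0.001], [-0.001, -0.001, -1.0]]
force: [0.1, 0.3, 2.6]
opening: 0.287
grasp_force: 30.0
```

>>> play_rows(
  moves=[
    [[0,0,-20,0,0,0],[0,0,-40,0,0,0],[0,0,-45,0,0,0],[0,0,-40,0,0,0],[0,0,-12,0,0,0]],
  ],
)

```text
time_s: 10.9
position: [0.4606, -0.3317, 0.2028]
tcp_rot: [[-0.997, 0.079, 0.005], [0.079, 0.997, -0.005], [-0.005, -0.005, -1.0]]
force: [0.4, -1.6, -4.4]
opening: 0.294
grasp_force: 30.0
```

>>> play_rows(
  moves=[
    [[-9,40,0,0,0,0],[-9,45,0,0,0,0],[-9,45,0,0,0,0],[-9,45,0,0,0,0],[-9,45,0,0,0,0]],
  ],
)

```text
time_s: 11.4
position: [0.52, -0.1122, 0.1969]
tcp_rot: [[-0.997, 0.08, -0.004], [0.08, 0.997, 0.002], [0.005, 0.002, -1.0]]
force: [0.8, -0.7, -3.7]
opening: 0.292
grasp_force: 30.0
```

>>> play_rows(
  moves=[
    [[-9,37,0,0,0,0],[0,0,0,0,0,0.11],[0,0,0,0,0,0],[0,0,0,0,0,0]],
  ],
)

```text
time_s: 11.8
position: [0.5322, -0.0783, 0.1977]
tcp_rot: [[-0.982, 0.186, -0.003], [0.186, 0.982, 0.001], [0.003, 0.0, -1.0]]
force: [0.2, -0.4, -4.8]
opening: 0.289
grasp_force: 30.0
```

```bash
python3 - <<'E'
from h import *
import pickle
np.set_printoptions(precision=4,suppress=True)
s=bot.read_state();print({k:s[k] for k in("time_s","position","joint_positions","force","moment","opening")},s["tcp_rot"][:,0],s["tcp_rot"][:,2])
p=bot.capture("wrist");pickle.dump((p,s),open("ins.pkl","wb"))
for q in("crank_grip","crank","crank_knob","shaft_top","clamp"):
    for r in bot.pinpoint(p,q)[:1]: print(q,r["centre"],r["confidence"],atz(p,r["centre"],.096))
cv2.imwrite("pics/w7.png",cv2.resize(p["image"][130:370,180:500],(800,600),interpolation=cv2.INTER_CUBIC))
E
```

```text
{'time_s': 11.8, 'position': array([ 0.5322, -0.0783,  0.1977]), 'joint_positions': array([-20.2641,  24.0271,  94.8116,  -0.0203,  61.3563, -99.5066]), 'force': array([ 0.2441, -0.3799, -4.7994]), 'moment': array([ 0.0462, -0.1161, -0.003 ]), 'opening': 0.28904684273473336} [-0.9825  0.1865  0.0034] [-0.0033  0.0009 -1.    ]
crank_grip [323.4, 302.2] 0.59 [ 0.5849 -0.0865  0.096 ]
crank [322.5, 268.0] 0.74 [ 0.5559 -0.0817  0.096 ]
crank_knob [322.6, 425.0] 0.75 [ 0.704  -0.1097  0.096 ]
shaft_top [317.0, 240.3] 0.93 [ 0.5329 -0.0816  0.096 ]
clamp [321.0, 210.1] 0.82 [ 0.5103 -0.0742  0.096 ]
```

View pics/w7.png

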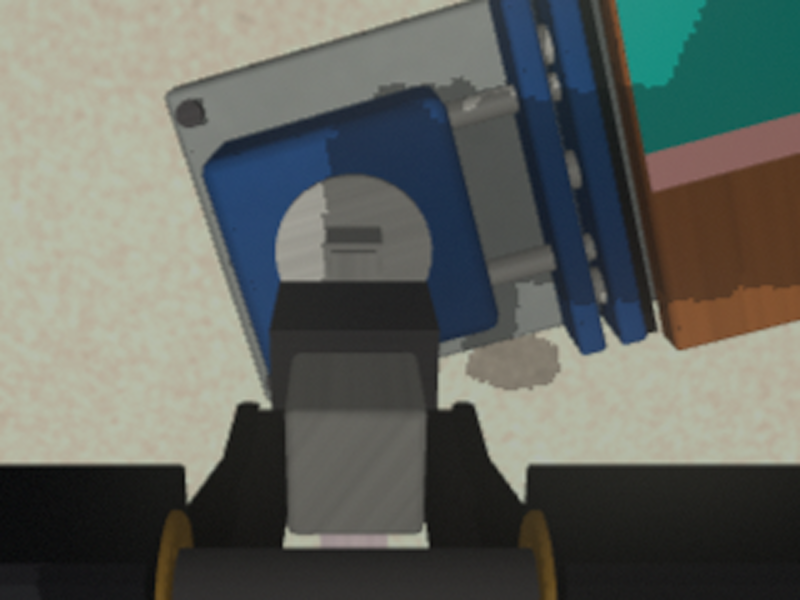

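The view shows the shaft square lying parallel to the hub and centred under it, both near crop column 355. The hub's lower front edge is at crop row 282. The shaft's front face spans rows 228 to 242 and the pilot edge is at row 250. I compute the offset along tool x.

```bash
python3 - <<'E'
from h import *
import pickle
np.set_printoptions(precision=4,suppress=True)
p,s=pickle.load(open("ins.pkl","rb"));x=s["tcp_rot"][:,0];y=s["tcp_rot"][:,1]
f=lambda u,v,z:atz(p,(180+(u+.5)/2.5-.5,130+(v+.5)/2.5-.5),z)
for u,v,z,h in((354.5,228,.07,9),(354.5,243,.092,9),(354.5,251,.096,7)):
    c=f(u,v,z)-x*h/1000;print("shaft",c,(c-s["position"])@x,(c-s["position"])@y)
for dz in(.034,.038,.042):
    z=s["position"][2]-dz;L=f(281,282,z);R=f(430,282,z)
    c=(L+R)/2-x*.0175;print("hub",dz,np.linalg.norm(L-R),c,(c-s["position"])@x,(c-s["position"])@y)
for v,sg in((410,1),(533,-1)):
    z=s["position"][2]-.038+.062;L=f(287,v,z);R=f(425,v,z);print("boss top",np.linalg.norm(L-R),((L+R)/2-x*sg*.013-s["position"])@x)
E
```

```text
shaft [ 0.5335 -0.0783  0.07  ] -0.0016916384711583598 0.00016632312539674855
shaft [ 0.5329 -0.0782  0.092 ] -0.0010463292863752693 0.0002228499499592775
shaft [ 0.5324 -0.0781  0.096 ] -0.0005099080708700413 0.00023225568003180805
hub 0.034 0.034809689156934276 [ 0.5325 -0.0777  0.1636] -0.00023288175238693137 0.00064277870884327
hub 0.038 0.03545525403877797 [ 0.5336 -0.0779  0.1596] -0.0014507899358336017 0.000636191292790932
hub 0.042 0.03610081892062172 [ 0.5348 -0.0781  0.1556] -0.002668698119280381 0.0006296038767386148
boss top 0.02458939823117921 -0.0018903854774337146
boss top 0.0256554549246158 -0.0008020269864513609
```

The hub axis is within about 1 mm of the shaft axis. Going down.

>>> play_rows(
  moves=[
    [[0,0,20,0,0,0],[0,0,22,0,0,0],[0,0,12,0,0,0],[0,0,4,0,0,0],[0,0,4,0,0,0]],
  ],
)

```text
time_s: 12.6
position: [0.5338, -0.0788, 0.1374]
tcp_rot: [[-0.982, 0.189, 0.001], [0.189, 0.982, -0.0], [-0.001, -0.0, -1.0]]
force: [-0.0, -0.2, -4.1]
opening: 0.29
grasp_force: 30.0
```

>>> play_rows(
  moves=[
    [[0,0,4,0,0,0],[0,0,3,0,0,0],[0,0,3,0,0,0]],
  ],
)

```text
time_s: 12.9
position: [0.5339, -0.0786, 0.1278]
tcp_rot: [[-0.982, 0.189, 0.001], [0.189, 0.982, -0.0], [-0.001, -0.0, -1.0]]
force: [0.1, -0.5, -3.4]
opening: 0.292
grasp_force: 30.0
```

>>> play_rows(
  moves=[
    [[0,0,4,0,0,0],[0,0,4,0,0,0],[0,0,4,0,0,0],[0,0,3,0,0,0]],
  ],
)

```text
time_s: 13.3
position: [0.5333, -0.0784, 0.1119]
tcp_rot: [[-0.982, 0.189, -0.0], [0.189, 0.982, 0.0], [0.0, 0.0, -1.0]]
force: [0.1, 0.4, -4.9]
opening: 0.291
grasp_force: 30.0
```

>>> play_rows(
  moves=[
    [[0,0,2,0,0,0],[0,0,2,0,0,0],[0,0,1,0,0,0]],
  ],
)

```text
time_s: 13.6
position: [0.5332, -0.0786, 0.1081]
tcp_rot: [[-0.982, 0.188, -0.0], [0.188, 0.982, -0.0], [0.0, -0.0, -1.0]]
force: [-3.5, 0.9, 8.7]
opening: 0.292
grasp_force: 30.0
```

The crank is home: contact force rose by about 13 N at TCP z 0.108, as predicted. Now I turn it and watch the moment.

>>> play_rows(
  moves=[
    [[0,0,-0.3,0,0,0.1],[0,0,0,0,0,0.12],[0,0,0,0,0,0.12],[0,0,0,0,0,0.12],[0,0,0,0,0,0.12]],
  ],
)

```text
time_s: 14.1
position: [0.5324, -0.0783, 0.1082]
tcp_rot: [[-0.716, 0.698, -0.002], [0.698, 0.716, -0.0], [0.001, -0.002, -1.0]]
force: [-2.4, -0.3, 1.5]
opening: 0.295
grasp_force: 30.2
```

```bash
cat > m.py <<'E'
from h import *
np.set_printoptions(precision=3,suppress=True)
s=bot.read_state();R=s["tcp_rot"]
print(s["time_s"],s["position"],"hd",np.degrees(np.arctan2(R[1,0],R[0,0])).round(1),"F",s["force"],"M",s["moment"],"tau6",s["tau"][5].round(3),s["opening"])
E
python3 m.py
```

```text
14.1 [ 0.532 -0.078  0.108] hd 135.7 F [-2.405 -0.332  1.476] M [0.159 0.448 0.425] tau6 -0.366 0.2948555642975258
```

>>> play_rows(
  moves=[
    [[0,0,0,0,0,0.1],[0,0,0,0,0,0.1],[0,0,0,0,0,0.1]],
  ],
)

```text
time_s: 14.4
position: [0.5325, -0.0783, 0.1082]
tcp_rot: [[-0.479, 0.878, -0.002], [0.878, 0.479, -0.0], [0.001, -0.001, -1.0]]
force: [-2.9, -0.4, 1.8]
opening: 0.293
grasp_force: 30.2
```

```bash
python3 m.py
```

```text
14.4 [ 0.533 -0.078  0.108] hd 118.6 F [-2.918 -0.368  1.843] M [0.162 0.376 0.37 ] tau6 -0.247 0.2925165117725691
```

>>> play_rows(
  moves=[
    [[0,0,0,0,0,0.08],[0,0,0,0,0,0.08]],
  ],
)

```text
time_s: 14.6
position: [0.5326, -0.0783, 0.1082]
tcp_rot: [[-0.333, 0.943, -0.001], [0.943, 0.333, -0.0], [0.0, -0.001, -1.0]]
force: [-3.0, 1.3, 1.1]
opening: 0.293
grasp_force: 30.2
```

```bash
python3 m.py
```

```text
14.6 [ 0.533 -0.078  0.108] hd 109.5 F [-3.044  1.349  1.083] M [0.093 0.431 0.395] tau6 -0.123 0.29299833056460856
```

>>> play_rows(
  moves=[
    [[0,0,0,0,0,0.08],[0,0,0,0,0,0.08]],
  ],
)

```text
time_s: 14.8
position: [0.5327, -0.0783, 0.1082]
tcp_rot: [[-0.179, 0.984, -0.001], [0.984, 0.179, -0.0], [-0.0, -0.001, -1.0]]
force: [-2.6, 1.0, 1.5]
opening: 0.293
grasp_force: 30.2
```

```bash
python3 m.py
```

```text
14.8 [ 0.533 -0.078  0.108] hd 100.3 F [-2.622  0.983  1.539] M [0.112 0.309 0.41 ] tau6 -0.131 0.29260238071104766
```

>>> play_rows(
  moves=[
    [[0,0,0,0,0,0.08],[0,0,0,0,0,0.08]],
  ],
)

```text
time_s: 15.0
position: [0.5328, -0.0784, 0.1082]
tcp_rot: [[-0.02, 1.0, -0.001], [1.0, 0.02, -0.0], [-0.0, -0.001, -1.0]]
force: [-1.2, -0.2, 1.1]
opening: 0.288
grasp_force: 30.2
```

```bash
python3 m.py
```

```text
15.0 [ 0.533 -0.078  0.108] hd 91.1 F [-1.23  -0.213  1.076] M [0.158 0.392 0.406] tau6 -0.138 0.2880389174988314
```

>>> play_rows(
  moves=[
    [[0,0,0,0,0,0.08],[0,0,0,0,0,0.08]],
  ],
)

```text
time_s: 15.2
position: [0.5329, -0.0784, 0.1082]
tcp_rot: [[0.14, 0.99, -0.001], [0.99, -0.14, -0.0], [-0.001, -0.001, -1.0]]
force: [-2.7, 0.2, 1.2]
opening: 0.297
grasp_force: 30.1
```

```bash
python3 m.py
```

```text
15.2 [ 0.533 -0.078  0.108] hd 82.0 F [-2.73   0.23   1.216] M [0.071 0.332 0.368] tau6 -0.143 0.29662519840095747
```

>>> play_rows(
  moves=[
    [[0,0,0,0,0,0.06],[0,0,0,0,0,0.06]],
  ],
)

```text
time_s: 15.4
position: [0.533, -0.0785, 0.1082]
tcp_rot: [[0.256, 0.967, -0.001], [0.967, -0.256, -0.001], [-0.001, -0.0, -1.0]]
force: [-2.5, -0.7, 0.0]
opening: 0.288
grasp_force: 30.1
```

```bash
python3 m.py
```

```text
15.4 [ 0.533 -0.078  0.108] hd 75.1 F [-2.516 -0.656  0.015] M [0.011 0.28  0.387] tau6 -0.017 0.2875289264341928
```

>>> play_rows(
  moves=[
    [[0,0,0,0,0,0.06],[0,0,0,0,0,0.06]],
  ],
)

```text
time_s: 15.6
position: [0.5331, -0.0785, 0.1082]
tcp_rot: [[0.37, 0.929, -0.0], [0.929, -0.37, -0.001], [-0.001, -0.0, -1.0]]
force: [-2.3, 0.6, 1.0]
opening: 0.29
grasp_force: 30.1
```

```bash
python3 m.py
```

```text
15.6 [ 0.533 -0.079  0.108] hd 68.3 F [-2.319  0.558  1.004] M [0.005 0.342 0.339] tau6 -0.025 0.29040258809140423
```

>>> play_rows(
  moves=[
    [[0,0,0,0,0,0.06],[0,0,0,0,0,0.06]],
  ],
)

```text
time_s: 15.8
position: [0.5331, -0.0786, 0.1082]
tcp_rot: [[0.479, 0.878, -0.0], [0.878, -0.479, -0.001], [-0.001, 0.0, -1.0]]
force: [-1.6, -0.7, 0.2]
opening: 0.29
grasp_force: 30.1
```

```bash
python3 m.py
```

```text
15.8 [ 0.533 -0.079  0.108] hd 61.4 F [-1.606 -0.683  0.154] M [-0.025  0.257  0.356] tau6 -0.027 0.2904133544176316
```

>>> play_rows(
  moves=[
    [[0,0,0,0,0,0.06],[0,0,0,0,0,0.06]],
  ],
)

```text
time_s: 16.0
position: [0.5331, -0.0786, 0.1082]
tcp_rot: [[0.58, 0.814, -0.0], [0.814, -0.58, -0.001], [-0.001, 0.0, -1.0]]
force: [-2.9, -1.1, 0.2]
opening: 0.285
grasp_force: 30.1
```

```bash
python3 m.py
```

```text
16.0 [ 0.533 -0.079  0.108] hd 54.5 F [-2.915 -1.097  0.197] M [0.035 0.3   0.322] tau6 -0.023 0.2846052317171553
```

>>> play_rows(
  moves=[
    [[0,0,0,0,0,0.06],[0,0,0,0,0,0.06]],
  ],
)

```text
time_s: 16.2
position: [0.5332, -0.0787, 0.1082]
tcp_rot: [[0.674, 0.739, -0.0], [0.739, -0.674, -0.001], [-0.001, 0.001, -1.0]]
force: [-2.2, -1.2, -0.3]
opening: 0.294
grasp_force: 30.1
```

```bash
python3 m.py
```

```text
16.2 [ 0.533 -0.079  0.108] hd 47.6 F [-2.19  -1.184 -0.25 ] M [-0.082  0.276  0.361] tau6 -0.022 0.2944216462903341
```

>>> play_rows(
  moves=[
    [[0,0,0,0,0,0.06],[0,0,0,0,0,0.06]],
  ],
)

```text
time_s: 16.4
position: [0.5332, -0.0788, 0.1082]
tcp_rot: [[0.757, 0.653, -0.0], [0.653, -0.757, -0.001], [-0.001, 0.001, -1.0]]
force: [-2.4, -0.5, 0.6]
opening: 0.292
grasp_force: 30.2
```

```bash
python3 m.py
```

```text
16.4 [ 0.533 -0.079  0.108] hd 40.8 F [-2.389 -0.472  0.591] M [-0.039  0.281  0.413] tau6 0.056 0.2920871863781578
```

>>> play_rows(
  moves=[
    [[0,0,0,0,0,0.06],[0,0,0,0,0,0.06]],
  ],
)

```text
time_s: 16.6
position: [0.5333, -0.0788, 0.1082]
tcp_rot: [[0.83, 0.558, 0.0], [0.558, -0.83, -0.001], [-0.001, 0.001, -1.0]]
force: [-1.5, -0.3, -0.2]
opening: 0.29
grasp_force: 30.4
```

```bash
python3 m.py
```

```text
16.6 [ 0.533 -0.079  0.108] hd 33.9 F [-1.507 -0.289 -0.162] M [-0.096  0.307  0.587] tau6 0.198 0.29022618413625706
```

>>> play_rows(
  moves=[
    [[0,0,0,0,0,0.06],[0,0,0,0,0,0.06]],
  ],
)

```text
time_s: 16.8
position: [0.5333, -0.0789, 0.1082]
tcp_rot: [[0.89, 0.456, 0.0], [0.456, -0.89, -0.002], [-0.001, 0.002, -1.0]]
force: [-2.2, -0.4, -0.1]
opening: 0.296
grasp_force: 30.6
```

```bash
python3 m.py
```

```text
16.8 [ 0.533 -0.079  0.108] hd 27.1 F [-2.183 -0.445 -0.134] M [-0.072  0.315  0.707] tau6 0.338 0.29559912101730357
```

The moment has risen from about 0.36 to 0.71 N m, 0.35 above free running, which is about 4.7 N at the knob and firm. I stop here, back off into the play and lift off.

>>> play_rows(
  moves=[
    [[0,0,0,0,0,0]],
  ],
)

```text
time_s: 16.9
position: [0.5334, -0.0788, 0.1081]
tcp_rot: [[0.889, 0.457, 0.0], [0.457, -0.889, -0.001], [-0.0, 0.001, -1.0]]
force: [-1.8, -1.2, 0.8]
opening: 0.293
grasp_force: 30.3
```

```bash
python3 m.py
```

```text
16.9 [ 0.533 -0.079  0.108] hd 27.2 F [-1.774 -1.198  0.812] M [-0.176  0.35   0.529] tau6 0.775 0.29268775432035216
```

>>> play_rows(
  moves=[
    [[0,0,0,0,0,-0.06],[0,0,0,0,0,-0.06],[0,0,0,0,0,-0.05],[0,0,0,0,0,0]],
  ],
)

```text
time_s: 17.3
position: [0.5336, -0.0786, 0.1079]
tcp_rot: [[0.801, 0.599, 0.001], [0.599, -0.801, -0.0], [0.001, 0.001, -1.0]]
force: [-0.5, -0.3, -0.1]
opening: 0.287
grasp_force: 30.0
```

```bash
python3 m.py
```

```text
17.3 [ 0.534 -0.079  0.108] hd 36.8 F [-0.523 -0.27  -0.149] M [-0.141  0.188 -0.054] tau6 -0.197 0.28701846643980017
```

>>> play_rows(
  moves=[
    [[0,0,-5,0,0,0],[0,0,-8,0,0,0],[0,0,-10,0,0,0],[0,0,-15,0,0,0],[0,0,-30,0,0,0]],
  ],
)

```text
time_s: 17.8
position: [0.5318, -0.0777, 0.1752]
tcp_rot: [[0.801, 0.598, -0.004], [0.598, -0.801, 0.002], [-0.002, -0.004, -1.0]]
force: [-0.2, 1.0, -4.8]
opening: 0.291
grasp_force: 30.0
```

>>> play_rows(
  moves=[
    [[0,0,-24,0,0,0],[0,0,0,0,0,-0.147],[0,0,0,0,0,-0.147],[0,0,0,0,0,-0.147],[0,0,0,0,0,-0.147]],
  ],
)

```text
time_s: 18.3
position: [0.5334, -0.0782, 0.2006]
tcp_rot: [[0.329, 0.944, 0.001], [0.944, -0.329, 0.0], [0.001, 0.001, -1.0]]
force: [-0.7, -0.4, -4.7]
opening: 0.286
grasp_force: 30.0
```

```bash
python3 - <<'E'
from h import *
exec(open("m.py").read())
a=bot.capture("scene");b=bot.capture("side")
k=lambda im,u,v,w:cv2.resize(im[v-w*3//4:v+w*3//4,u-w:u+w],(400,300),interpolation=cv2.INTER_CUBIC)
cv2.imwrite("pics/c8.png",np.hstack([k(a["image"],300,245,70),k(b["image"],310,215,80)]))
E
```

```text
18.3 [ 0.533 -0.078  0.201] hd 70.8 F [-0.74  -0.393 -4.742] M [-0.013 -0.08   0.029] tau6 0.968 0.28558052652724997
```

View pics/c8.png

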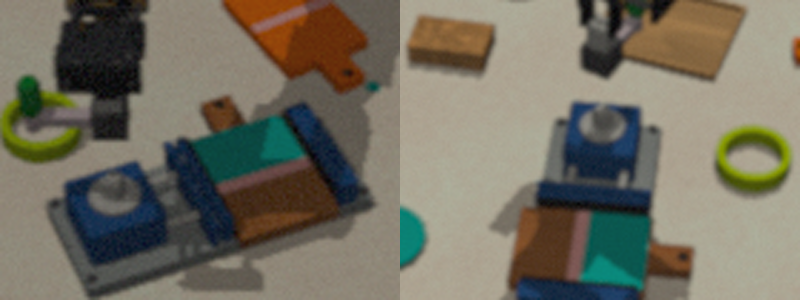

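The crops show the board held between both jaws, with the crank lifted clear. I carry it back to the tray.

>>> play_rows(
  moves=[
    [[0,0,0,0,0,-0.147],[0,0,0,0,0,-0.147],[0,0,0,0,0,-0.147],[0,0,0,0,0,-0.147],[0,0,0,0,0,-0.147]],
  ],
)

```text
time_s: 18.9
position: [0.5334, -0.0782, 0.2001]
tcp_rot: [[-0.386, 0.923, 0.0], [0.923, 0.386, 0.0], [0.0, 0.001, -1.0]]
force: [1.3, 0.5, -4.5]
opening: 0.293
grasp_force: 30.0
```

>>> play_rows(
  moves=[
    [[0,0,0,0,0,-0.147],[0,0,0,0,0,-0.147],[0,0,0,0,0,-0.147],[0,0,0,0,0,-0.147],[0,0,0,0,0,-0.147]],
  ],
)

```text
time_s: 19.4
position: [0.5333, -0.0783, 0.2001]
tcp_rot: [[-0.905, 0.426, 0.0], [0.426, 0.905, 0.0], [-0.0, 0.0, -1.0]]
force: [-0.1, -0.1, -4.8]
opening: 0.29
grasp_force: 30.0
```

>>> play_rows(
  moves=[
    [[0,0,0,0,0,-0.147],[0,0,0,0,0,-0.147],[0,0,0,0,0,-0.062],[9,-43,0,0,0,0],[9,-43,0,0,0,0]],
  ],
)

```text
time_s: 19.9
position: [0.5082, -0.1623, 0.2002]
tcp_rot: [[-0.996, 0.086, 0.001], [0.086, 0.996, -0.0], [-0.001, -0.0, -1.0]]
force: [0.3, -1.0, -4.0]
opening: 0.287
grasp_force: 30.0
```

>>> play_rows(
  moves=[
    [[9,-43,0,0,0,0],[9,-43,0,0,0,0],[9,-43,0,0,0,0],[9,-42,0,0,0,0],[0,0,0,0,0,0]],
  ],
)

```text
time_s: 20.4
position: [0.4568, -0.3367, 0.2005]
tcp_rot: [[-0.995, 0.095, 0.002], [0.095, 0.995, -0.006], [-0.003, -0.006, -1.0]]
force: [1.4, 0.1, -4.7]
opening: 0.294
grasp_force: 30.0
```

```bash
python3 m.py
```

```text
20.4 [ 0.457 -0.337  0.201] hd 174.6 F [ 1.375  0.086 -4.668] M [ 0.124 -0.129 -0.018] tau6 -0.225 0.2936808037974456
```

>>> play_rows(
  moves=[
    [[0,0,30,0,0,0],[0,0,40,0,0,0],[0,0,40,0,0,0],[0,0,25,0,0,0],[0,0,8,0,0,0]],
  ],
)

```text
time_s: 20.9
position: [0.4562, -0.3279, 0.0541]
tcp_rot: [[-0.996, 0.088, -0.004], [0.088, 0.996, 0.005], [0.004, 0.004, -1.0]]
force: [-0.8, 0.8, -4.3]
opening: 0.29
grasp_force: 30.0
```

>>> play_rows(
  moves=[
    [[0,0,5,0,0,0],[0,0,4,0,0,0],[0,0,2,0,0,0],[0,0,2,0,0,0],[0,0,0,0,0,0]],
  ],
)

```text
time_s: 21.4
position: [0.458, -0.3303, 0.0444]
tcp_rot: [[-0.996, 0.086, 0.001], [0.086, 0.996, -0.001], [-0.001, -0.001, -1.0]]
force: [-0.3, 1.2, -3.8]
opening: 0.287
grasp_force: 30.0
```

>>> play_rows(
  moves=[
    [[0,0,1,0,0,0],[0,0,0.7,0,0,0],[0,0,0,0,0,0]],
  ],
)

```text
time_s: 21.7
position: [0.4576, -0.3304, 0.0431]
tcp_rot: [[-0.996, 0.086, 0.001], [0.086, 0.996, -0.001], [-0.001, -0.001, -1.0]]
force: [-2.1, 0.0, 5.4]
opening: 0.284
grasp_force: 30.0
```

```bash
python3 m.py
```

```text
21.7 [ 0.458 -0.33   0.043] hd 175.1 F [-2.123  0.041  5.401] M [0.154 0.259 0.039] tau6 -0.015 0.28388455044238053
```

On the floor of the tray. Release and retreat.

>>> play_rows(
  moves=[
    [[0,0,0,0,0,0],[0,0,0,0,0,0],[0,0,0,0,0,0],[0,0,0,0,0,0],[0,0,0,0,0,0]],
  ],
  fingers=0.6,
)

```text
time_s: 22.2
position: [0.4576, -0.3298, 0.0418]
tcp_rot: [[-0.996, 0.086, -0.0], [0.086, 0.996, 0.0], [0.0, 0.0, -1.0]]
force: [-0.4, -0.2, -0.1]
opening: 0.661
grasp_force: 0.0
```

>>> play_rows(
  moves=[
    [[0,0,-10,0,0,0],[0,0,-30,0,0,0],[0,0,-40,0,0,0],[0,0,-40,0,0,0],[0,0,-30,0,0,0]],
  ],
)

```text
time_s: 22.7
position: [0.4581, -0.3304, 0.1952]
tcp_rot: [[-0.996, 0.086, 0.002], [0.086, 0.996, -0.002], [-0.003, -0.002, -1.0]]
force: [0.0, -0.1, -0.2]
opening: 0.798
grasp_force: 0.0
```

>>> play_rows(
  moves=[
    [[40,0,0,0,0,0],[20,0,0,0,0,0],[0,0,0,0,0,0],[0,0,0,0,0,0]],
  ],
)

```text
time_s: 23.1
position: [0.3982, -0.3252, 0.1927]
tcp_rot: [[-0.996, 0.087, 0.001], [0.087, 0.996, -0.001], [-0.002, -0.001, -1.0]]
force: [0.1, -0.0, 0.3]
opening: 0.8
grasp_force: 0.0
```

```bash
python3 - <<'E'
from h import *
exec(open("m.py").read())
a=bot.capture("scene");b=bot.capture("side")
k=lambda im,u,v,w:cv2.resize(im[v-w*3//4:v+w*3//4,u-w:u+w],(400,300),interpolation=cv2.INTER_CUBIC)
cv2.imwrite("pics/c9.png",np.hstack([k(a["image"],240,265,100),k(b["image"],325,200,90)]))
E
```

```text
23.1 [ 0.398 -0.325  0.193] hd 175.0 F [ 0.094 -0.029  0.32 ] M [ 0.066 -0.142 -0.05 ] tau6 -0.004 0.8001150810825314
```

View pics/c9.png

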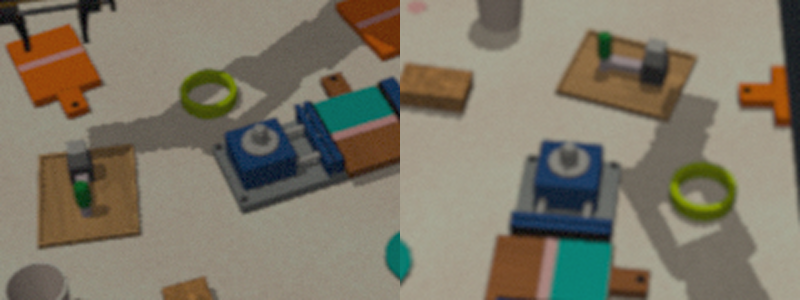

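The pictures show the crank standing upright in its tray, the board clamped, and the other things in place.

```bash
python3 -c "
from rig import bot
print(bot.hand_in())"
```

```text
the job is handed in; nothing more can be done
None
```

I clamped the board at about 4.7 N above free running at the knob (the range for a firm clamp is 3 to 6 N), stood the crank upright in its tray again, and handed the job in at about 23 s. The first grip closed just above the boss and missed it; the second, lower one held.

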